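Sound the longer tuning fork through the striker guard

TASK

With the fingertips only, push the pine resonance box along its guides until it rests right up against the two rubber stops by the fork stand. Then reach down through the yellow guard's window in front of the longer tuning fork, press the red lever there all the way down so that its hammer swings to the fork, and let it come back up, without touching the guard. Grip or lift nothing, do not touch the forks or press the other lever, and leave the cork, mallet and brass resonator where they are.

Things in the scene. Friction and masses are not known exactly. Their poses are not given: they have to be found in the camera images.
- unit: Fixed unit, grey baseboard with a walnut stand. Origin at table height under the middle of the row of forks; x away from the robot, y left along the row, z up (mm below). Board x -200 to +90, y -200 to +360, top at z 18. Slotted stand 60 deep in x, y -125 to +105, top at z 54; forks in it at x 0, y +60 and -60. Behind each (x +65, to z 151) a rubber-headed hammer worked by its lever.
- stops (a point): Mid-point between the faces of the two rubber stops (26 mm high) that the resonance box is pushed against, on the board's top: unit x -20, y +120, z 18 mm. From here two brass guides, 12 mm high and 98 mm apart inside (unit x -69 to +29), run to unit y +355.
- guard: Fixed yellow sheet guard over the levers; origin and axes as the unit. Flat top plate, top at z 85, 6 mm thick, x -188 to -62, y -125 to +125, with two open windows, each 76 mm in x (-163 to -87) by 80 mm in y (centred at y +60 and -60), a 40 mm bar between them. Closed skirts in front and at the sides reach down to the board. Never to be touched.
- lever_left_pad (a point): Top centre of the left lever's round red pad (30 mm across, 8 mm thick), under the middle of the left window in line with the left fork slot (unit x -125, y +60), 17 mm below the top of the guard when up.
- lever_right_pad (a point): The same for the right lever, under the right window, in line with the right fork slot (unit x -125, y -60).
- lever_left (a joint): Angle of the left lever: 0 up at rest, 0.20 rad fully down against its stop. Pressing the pad down turns it: pad travel 17 mm, 85 mm from its hinge. A spring resists with about 1.5 N at first and 4 N fully down, and returns it to 0 when let go.
- lever_right (a joint): The same for the right lever.
- fork_long: The longer polished steel fork, clamped upright in one of the two slots: its top stands 198 mm above the board's top. Origin at the foot of its stem, 18 mm above the board's top; its two tines stand one behind the other along unit x. Its lever is the one at the same unit y.
- fork_short: The shorter steel fork, clamped in the other slot: its top stands 138 mm above the board's top. Origin as for the longer one.
- box: Loose hollow pine resonance box on the board between the guides, 92 (x) by 130 (y) by 55 mm high, 6 mm walls, about 0.3 kg. Origin at the centre of its underside, axes as the unit's. Its open mouth is its -y end, towards the stops; its closed +y end is the one to push. It starts 40 to 85 mm short of the stops; home, its origin is at unit y +185.
- cork: Loose squat cork stopper, 34 mm across, 26 mm high, on the board by the stand's right end. Origin at the centre of its underside. Bystander.
- mallet: Loose mallet with a grey rubber head (28 mm thick, 44 mm long) and a wooden handle, 180 mm long, lying along y on the board in front of the guides. Origin under the handle's middle on the board. Bystander.
- resonator: Loose brass Helmholtz resonator, an 80 mm sphere with a foot and a short neck, 112 mm high, standing on the shelf to the right of the unit. Origin at the centre of its foot. Bystander.
There are look-alikes about, which are no part of the job. Leave any orange or purple look-alike of the box alone.

How it is judged (in metres and radians):
On the way, in this order (a step that is already met when the one before it is completed fails the run):
1. the box rests against the rubber stops (y of box in the frame of unit between 0.178 and 0.193 m and angle between the y axis of box and the y axis of unit, either way round below 0.1 rad and z of box in the frame of unit below 0.023 m and angle between box's own z axis and vertical below 0.05 rad), for 0.2 s.
2. the longer fork's lever is pressed fully down (((y of fork_long in the frame of unit above 0 m and value of joint lever_left above 0.17 rad) or (y of fork_long in the frame of unit below 0 m and value of joint lever_right above 0.17 rad))), for 0.1 s.
At the end, for the whole second after the job is handed in: The box stands flat on the board with its mouth end within 8 mm of the rubber stops, at rest; the longer fork's lever has been pressed down past 0.17 rad of its 0.20 rad and both levers are up again (under 0.02 rad) (all of step 1 and linear speed of box below 0.01 m/s and value of joint each of lever_left, lever_right below 0.02 rad); the robot touches nothing.
It fails at once if the guard is touched (over 0.5 N) (contact force between guard and the fingers above 0.5 N or contact force between guard and the arm above 0.5 N).
It fails at once if a fork is touched (over 0.5 N) ((contact force between fork_long and the fingers above 0.5 N or contact force between fork_long and the arm above 0.5 N) or (contact force between fork_short and the fingers above 0.5 N or contact force between fork_short and the arm above 0.5 N)).
It fails at once if the other lever is pressed (over 0.04 rad) ((y of fork_long in the frame of unit above 0 m and value of joint lever_right above 0.04 rad) or (y of fork_long in the frame of unit below 0 m and value of joint lever_left above 0.04 rad)).
It fails at once if the box is lifted more than 8 mm or tipped more than 0.12 rad (z of box in the frame of unit above 0.026 m or angle between box's own z axis and vertical above 0.12 rad).
It fails at once if the cork, mallet or resonator is moved more than 15 mm (distance of any of cork, mallet, resonator from where it was at the start of the episode above 0.015 m).
It also fails if it takes over 48 s, if anything falls off the work surface, if the arm or the gripper's body presses on something with over 40 N, if the wrist force passes 120 N, or if a joint passes its speed limit or range.

ROBOT

A 6-joint arm with a two-finger parallel gripper is mounted at the origin on the work surface. World frame = base frame: x ahead of the robot, y to its left, z up, the work surface at z = 0. Lengths are in m, angles in degrees, forces in N, time in s.
With the tool pointing down it reaches from about 0.35 to 0.875 m from the base axis. Payload 4.2 kg.
Tool frame: the origin (TCP) lies at the centre of the arm's flange, where the gripper is bolted on; the fingertips stand 182 mm ahead of it and the grasp point (between the pads) lies 164 mm ahead of it (r.nose_length is the distance from the TCP to the fingertips, in m); z points along the fingers, y is the line along which they close (so a half turn about z gives the same grasp; the last joint's range is limited). The gripper opens to 87 mm and grips with 3 to 60 N. Pads are 19 mm wide; open, the fingers measure 117 mm over their backs; the gripper's body (75 mm by 190 mm) begins 51 mm behind the grasp point.
Start: joints at [81.509, 22.042, 0.453, 0, -68.411, -14.817], TCP at [0.247, 0.574, 0.405] pointing down, gripper open.
Joint ranges: [-179.83, 179.83], [-69.29, 118.12], [-61.27, 80.66], [-181.25, 117.63], [-171.15, -9.14], [-177.46, 177.46]. Speed limits (degrees/s): [159.86, 159.86, 180, 180, 180, 180].

INTERFACE

Orientations are given as a 3x3 rotation matrix whose columns are the frame's x, y, z axes.
In Python, from station import r, vision gives the robot as it stands. The module is installed in compiled form; this text tells all that it offers.
- The arm moves only by the shell command python3 -m creep 'ROWS'. ROWS is JSON, a list of rows, each a list of 7 numbers: the opening, from -1 (shut) to 1 (fully open), then the shift along the tool's x, y, z in mm, then the turn, a rotation vector about the tool's x, y, z in degrees. A call has 1 to 8 rows; each row is the pose to reach, as a shift and turn from the pose commanded when the call began, along the tool's axes at that moment; what a row does not reach only later rows make up. A row lasts 1/12 s, in which the tool goes at most 41.7 mm and 7.16 degrees, less where a joint would pass 70% of its speed; a pose out of reach is approached as far as the arm can. A call with a gripper value outside its range is refused whole. The fingers move at their own pace and stop on an object; the grip force is fixed at half the most. Time passes only in rows, so rows that repeat a pose let the fingers close. It gives the time, the measured TCP pose, the force, the opening and the grip force at its end, in the units of the state.
- r.sense(): the state, without advancing time (a new reading comes with each control period).
- vision.capture(name): name is "scene" or "top"; returns (picture, depth): 400x640x3 uint8, red, green, blue; 400x640 float32, m along the optical axis (not along the pixel's ray), 0 where there is no reading.
- vision.camera_model(name): a dict with "vertical_fov" (degrees; the focal length in pixels is half the picture's height over the tangent of half this angle, whatever the lens; pixels are square), "cx", "cy" (the principal point, pixels), "extrinsics" (4x4, takes a point from camera to world coordinates). Camera axes: x right, y down, z forward; pixel columns grow to the right and rows downward; lengths in m; the calibration is good to about 2 mm. A picture is of the moment at which its call begins. camera_model takes no time and is no camera call.
- r.finish_job(): hands the job in; it is judged then, once.
Trained networks look in the newest picture that a camera, given by its name, has taken for a name from the list of things; names that differ only in an ending like _2 or _b are one class to them, and where a whole thing is asked for, a point or a joint stands for the part that bears it (a point fixed in the world has none). Each returns a list of dicts, best first, with "conf" (0 to 1); they miss things now and then, are a little off and sometimes report something else, mostly with a low value. They report only what shows in the picture. A call takes as long as a camera call. They do not tell look-alikes from the thing itself.
- vision.find_in(camera, thing): "uv" ([column, row] in pixels, amid what is visible of it).
- vision.cut_out(camera, thing): "region" (400x640 bool, what is visible of it) and "uv" ([column, row] in pixels, amid what is visible of it).
The state is a dict: "time_s": time; "joints": joint angles; "joint_velocities": joint speeds; "effort": joint torques, N m; "tcp_pos": TCP position; "ee_rot": TCP orientation; "wrist_force": force on the tool from outside, world axes, zero at the start; "moment": the same for the moment, N m; "gripper_width": opening from 0.0 (shut) to 1.0 (fully open); "gripper_force": force on a finger pad.
Only numpy, scipy, OpenCV 4.12 (cv2) and the standard library are available. Lean on these libraries where they do the work, as an engineer would, in place of code of your own. Each camera call takes 0.05 s, during which the arm holds its last target. There are 200 camera calls.

## Working session

There is one attempt and no reset: what is moved stays moved. The work goes in short steps, Python scripts to look and compute and a shell command to move; the robot and the scene stay as the last step left them, time stands still between calls to the robot, and variables do not carry over. Pictures are saved under pics/ and viewed, at most 10 in all, crops included, and the job is handed in when it is done.

```bash
mkdir -p pics; cat > h.py <<'E'
import numpy as np, cv2
from station import r, vision
def cap(n):
    p,d=vision.capture(n); return p,d
def world(n,d):
    m=vision.camera_model(n); f=200/np.tan(np.radians(m["vertical_fov"])/2)
    v,u=np.mgrid[:400,:640]
    P=np.stack([(u-m["cx"])/f*d,(v-m["cy"])/f*d,d],-1)
    E=np.array(m["extrinsics"]); return P@E[:3,:3].T+E[:3,3]
E
python3 - <<'E'
from h import *
for n in("top","scene"):
    p,d=cap(n); cv2.imwrite(f"pics/{n}0.png",p[:,:,::-1]); np.save(n+"_d.npy",d); np.save(n+"_p.npy",p)
    W=world(n,d)
    for t in("box","fork_long","fork_short","guard","lever_left_pad","unit","cork","mallet","resonator"):
        for o in vision.find_in(n,t)[:4]:
            u,v=map(int,np.round(o["uv"])); print(n,t,round(o["conf"],2),u,v,W[v,u].round(3))
s=r.sense(); print(s)
E
```

```text
top box 0.9 167 291 [0.219 0.409 0.057]
top box 0.88 260 118 [0.727 0.134 0.059]
top box 0.87 199 140 [0.665 0.319 0.057]
top box 0.77 263 190 [0.505 0.126 0.074]
top fork_long 0.54 360 168 [ 0.562 -0.16   0.086]
top guard 0.78 346 217 [ 0.418 -0.114  0.089]
top lever_left_pad 0.64 326 215 [ 0.427 -0.057  0.072]
top unit 0.87 326 199 [ 0.472 -0.058  0.09 ]
top mallet 0.65 257 234 [0.379 0.15  0.034]
top resonator 0.92 428 147 [ 0.613 -0.355  0.114]
scene box 0.78 498 220 [0.231 0.403 0.055]
scene box 0.68 450 268 [0.434 0.367 0.055]
scene box 0.65 378 340 [0.684 0.323 0.054]
scene box 0.64 295 307 [0.741 0.132 0.055]
scene fork_long 0.78 253 170 [ 0.488 -0.259  0.017]
scene fork_short 0.5 294 197 [ 0.536 -0.043  0.114]
scene guard 0.82 303 166 [ 0.424 -0.108  0.087]
scene lever_left_pad 0.37 225 186 [ 0.594 -0.261  0.045]
scene unit 0.82 311 210 [ 0.509 -0.01   0.052]
scene unit 0.66 293 199 [ 0.538 -0.045  0.106]
scene cork 0.52 224 187 [ 0.598 -0.26   0.046]
scene cork 0.44 254 172 [ 0.548 -0.17   0.133]
scene mallet 0.87 387 214 [0.384 0.156 0.037]
scene resonator 0.79 196 170 [ 0.621 -0.339  0.085]
{'time_s': 1.0, 'joints': array([ 8.15093862e+01,  2.20416986e+01,  4.51743454e-01,  8.63413954e-04,
       -6.84100410e+01, -1.48169198e+01]), 'joint_velocities': array([ 0.09274404,  0.03678353, -0.03070955, -0.02100341, -0.09281828,
        0.07487718]), 'effort': array([ 4.47510683e-04, -3.90474987e+01,  1.87624204e+01,  4.22447741e+00,
        1.54653972e-02, -2.28014301e-05]), 'tcp_pos': array([0.2472595 , 0.57398788, 0.40474607]), 'ee_rot': array([[ 9.18396558e-01, -3.95661171e-01,  1.38685268e-05],
       [-3.95661171e-01, -9.18396558e-01, -2.00228552e-06],
       [ 1.35290339e-05, -3.64834543e-06, -1.00000000e+00]]), 'wrist_force': array([ 0.62274666, -0.45373224, -0.31924958]), 'moment': array([0.03366908, 0.00562181, 0.00842368]), 'gripper_force': 0.0, 'gripper_width': 0.9969034657747214}
```

View pics/top0.png

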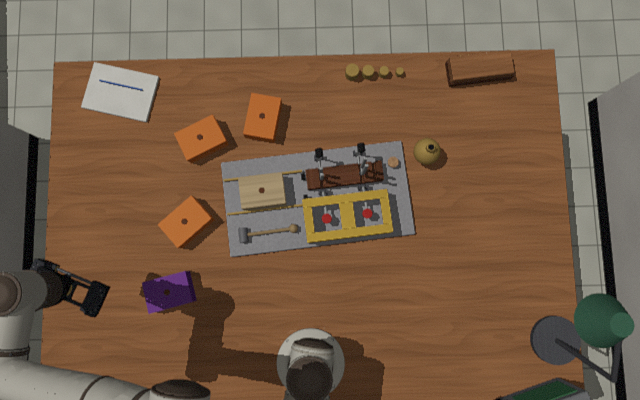

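View pics/scene0.png

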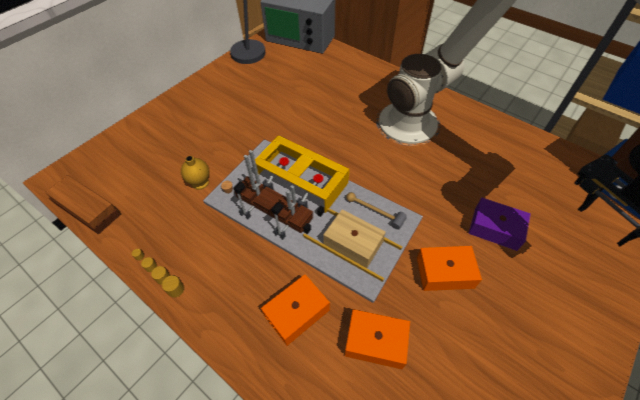

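The top view shows the pine box at (263,190), with orange boxes at (200,138), (263,117) and (186,221) and a purple one at (168,291), which are the look-alikes. The pine box sits between the guides on the board, so it is the one. The scene view suggests the longer fork is the right one, at (253,170), against the other at (293,197). I'll measure both and confirm in a crop.

```bash
python3 - <<'E'
from h import *
R={}
for n in("top","scene"):
    p=np.load(n+"_p.npy"); d=np.load(n+"_d.npy"); W=world(n,d); R[n]=(p,W)
    h=cv2.cvtColor(p,cv2.COLOR_RGB2HSV); H,S,V=[h[...,i].astype(int) for i in range(3)]
    box=(slice(130,270),slice(210,420)) if n=="top" else (slice(120,310),slice(190,440))
    roi=np.zeros(d.shape,bool); roi[box]=1
    y=roi&(abs(H-25)<6)&(S>180)&(V>130)&(abs(W[...,2]-.086)<.008)
    c,s,a=cv2.minAreaRect(W[y][:,:2].astype(np.float32)*1000); print(n,"guard",y.sum(),c,s,a,"z",np.median(W[y][:,2]))
    red=roi&((H<5)|(H>175))&(S>180)&(V>110)&(abs(W[...,2]-.068)<.012)
    k,l,st,ce=cv2.connectedComponentsWithStats(red.astype(np.uint8))
    for i in range(1,k):
        if st[i,4]>8: print(" red",ce[i].round(),st[i,4],W[l==i].mean(0).round(4))
    for o in vision.cut_out(n,"box"):
        m=o["region"]; q=W[m]; t=q[abs(q[:,2]-.073)<.006]
        if len(t)>100: print(" box",o["uv"],len(t),cv2.minAreaRect(t[:,:2].astype(np.float32)*1000),np.median(t[:,2]))
    # tall points
    t=roi&(W[...,2]>.135)&(W[...,2]<.25)
    k,l,st,ce=cv2.connectedComponentsWithStats(t.astype(np.uint8))
    for i in range(1,k):
        q=W[l==i]; print(" tall",ce[i].round(),st[i,4],q.mean(0).round(3),"zmax",q[:,2].max().round(3))
a=R["scene"][0][130:260,200:360]; b=R["top"][0][135:250,285:425]
im=np.vstack([cv2.resize(a,(480,390),interpolation=2)[:300],cv2.resize(b,(480,290),interpolation=2)])
cv2.imwrite("pics/c1.png",im[:,:,::-1])
E
```

```text
top guard 11 (418.9280700683594, -118.03840637207031) (118.43531036376953, 242.269775390625) 7.969823360443115 z 0.08612099751551638
 red [367. 213.] 58 [ 0.4301 -0.1768  0.0701]
 red [326. 218.] 59 [ 0.4182 -0.0573  0.0699]
 box [264.5, 191.6] 1235 ((506.36383056640625, 131.4788360595703), (92.71173095703125, 130.18421936035156), 5.897760391235352) 0.07445503476598692
 tall [361. 147.] 74 [ 0.611 -0.158  0.149] zmax 0.16
 tall [319. 152.] 75 [ 0.599 -0.039  0.15 ] zmax 0.161
 tall [365. 164.] 61 [ 0.554 -0.163  0.188] zmax 0.224
 tall [321. 168.] 15 [ 0.553 -0.044  0.151] zmax 0.162
 tall [321. 174.] 15 [ 0.534 -0.046  0.153] zmax 0.161
scene guard 2045 (460.9883728027344, -191.173828125) (198.50888061523438, 437.8253173828125) 24.703754425048828 z 0.08526867444584874
 red [284. 161.] 55 [ 0.4336 -0.1757  0.0681]
 red [318. 178.] 63 [ 0.4214 -0.0568  0.0683]
 box [353.2, 238.6] 1668 ((505.96044921875, 130.85475158691406), (94.3104476928711, 131.3072052001953), 6.163431167602539) 0.07315791458310522
 tall [253. 161.] 96 [ 0.547 -0.163  0.179] zmax 0.219
 tall [249. 166.] 96 [ 0.566 -0.161  0.18 ] zmax 0.217
 tall [239. 187.] 90 [ 0.613 -0.155  0.147] zmax 0.154
 tall [293. 188.] 25 [ 0.535 -0.044  0.15 ] zmax 0.159
 tall [288. 194.] 29 [ 0.554 -0.043  0.149] zmax 0.158
 tall [277. 208.] 102 [ 0.601 -0.037  0.147] zmax 0.153
```

View pics/c1.png

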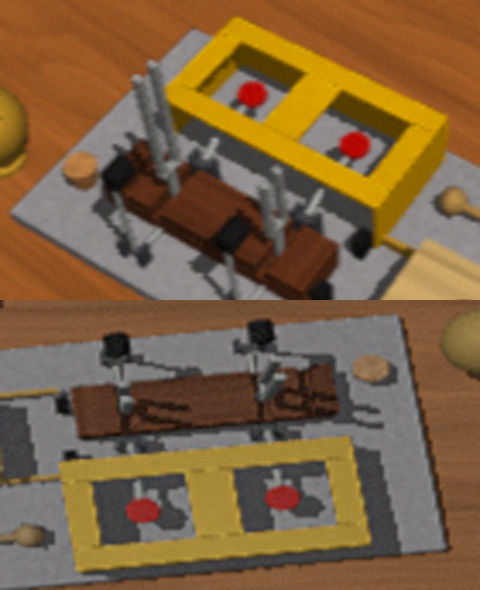

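The crop settles it: the right-hand fork at scene (251,163) tops out at z≈0.218, the expected 0.216, and the left one reaches only 0.158. So the long fork is on the right, and the lever is the one at top (367,213). Next I'll fit the unit frame and work out the moves.

```bash
cat >> h.py <<'E'
YAW=np.radians(5.8); O=np.array([.550,-.104])
c,s=np.cos(YAW),np.sin(YAW); RU=np.array([[c,-s],[s,c]])
def unit(w): return (np.asarray(w)[...,:2]-O)@RU
def plan(x,y,ztip):
    "shift (mm) in tool axes and turn about tool z so that tool y is along unit -y"
    st=r.sense(); p=np.r_[O+RU@[x/1000,y/1000],ztip/1000+r.nose_length]
    M=st["ee_rot"]; T=np.c_[np.r_[RU[:,0],0],np.r_[-RU[:,1],0],[0,0,-1]]
    print("shift",(M.T@(p-st["tcp_pos"])*1000).round(1),"turn",np.degrees(cv2.Rodrigues(M.T@T)[0].ravel()).round(2),"joints",st["joints"].round(0))
def where():
    st=r.sense(); print(st["time_s"],"unit xy",(unit(st["tcp_pos"])*1000).round(1),"tip z",round((st["tcp_pos"][2]-r.nose_length)*1000,1),"F",st["wrist_force"].round(2),"w",round(st["gripper_width"],2))
E
python3 - <<'E'
from h import *
p=np.load("top_p.npy"); W=world("top",np.load("top_d.npy"))
b=(abs(W[...,2]-.018)<.004); b[:, :200]=0; b[:,440:]=0; b[:120]=0;b[270:]=0
b=cv2.morphologyEx(b.astype(np.uint8),2,np.ones((3,3)))>0
print("board",cv2.minAreaRect(W[b][:,:2].astype(np.float32)*1000))
cx=O+RU@[-.055,.08]; print("expected centre",cx)
for q in ((.4301,-.1768),(.4336,-.1757),(.4182,-.0573),(.4214,-.0568),(.5064,.1315),(.506,.1309),(.5565,-.162),(.5445,-.0435)): print((unit(q)*1000).round(1))
print(r.nose_length); plan(-20,345,150); where()
E
```

```text
board ((486.843994140625, -29.796600341796875), (288.68927001953125, 558.1212158203125), 5.6632466316223145)
expected centre [ 0.48719706 -0.02996764]
[-126.6  -60.3]
[-123.   -59.6]
[-126.4   59.8]
[-123.2   60. ]
[-19.6 238.7]
[-20.  238.1]
[  0.6 -58.4]
[ 0.6 60.7]
0.1822
shift [361.  211.2  72.6] turn [ -0.    -0.   -29.11] joints [ 82.  22.   0.   0. -68. -15.]
1.1 unit xy [-232.7  705.1] tip z 222.5 F [-0.67  0.29 -1.11] w 1.0
```

```bash
python3 -m creep '[[-1,45,26,9,0,0,-4],[-1,90,52,18,0,0,-8],[-1,135,79,27,0,0,-12],[-1,180,105,36,0,0,-16],[-1,225,131,45,0,0,-20],[-1,270,158,54,0,0,-24],[-1,315,185,63,0,0,-29.1],[-1,361,211,72,0,0,-29.1]]'; python3 -c "
from h import *
where();plan(-20,345,36)"
```

```text
time_s: 1.77
tcp_pos: [0.4427, 0.3077, 0.3482]
ee_rot: [[0.995, 0.105, 0.001], [0.105, -0.995, 0.001], [0.001, -0.001, -1.0]]
wrist_force: [1.8, 0.7, 0.5]
gripper_width: 0.479
gripper_force: 0.0
1.7667 unit xy [-65.1 420.5] tip z 166.0 F [1.76 0.67 0.54] w 0.48
shift [ 44.8  75.7 130. ] turn [-0.03 -0.04  0.2 ] joints [ 52.  17. -16.   0. -57.  44.]
```

```bash
python3 -m creep '[[-1,40,70,15,0,0,0],[-1,40,70,15,0,0,0],[-1,40,70,15,0,0,0],[-1,40,70,15,0,0,0],[-1,40,70,15,0,0,0],[-1,40,70,15,0,0,0]]'; python3 -c "
from h import *
where();plan(-20,345,36)"
```

```text
time_s: 2.27
tcp_pos: [0.4886, 0.2447, 0.3335]
ee_rot: [[0.995, 0.102, 0.001], [0.102, -0.995, 0.001], [0.001, -0.001, -1.0]]
wrist_force: [0.5, -0.8, 0.0]
gripper_width: 0.044
gripper_force: 0.0
2.2667 unit xy [-25.9 353.1] tip z 151.3 F [ 0.5  -0.81  0.03] w 0.04
shift [  5.8   8.2 115.3] turn [-0.03 -0.04  0.07] joints [ 44.  18. -17.   0. -55.  52.]
```

```bash
python3 -m creep '[[-1,6,6,30,0,0,0],[-1,6,6,60,0,0,0],[-1,6,6,90,0,0,0],[-1,6,6,115,0,0,0],[-1,6,6,115,0,0,0],[-1,6,6,115,0,0,0]]'; python3 - <<'E'
from h import *
where();plan(-20,265,36)
p,d=cap("top"); q,_=cap("scene")
cv2.imwrite("pics/c2.png",np.vstack([cv2.resize(p[140:260,190:390],(600,300)),cv2.resize(q[150:310,250:450],(375,300))[:, :375] if 0 else cv2.resize(q[170:290,270:470],(600,300))])[:,:,::-1])
E
```

```text
time_s: 2.77
tcp_pos: [0.495, 0.2397, 0.2177]
ee_rot: [[0.995, 0.103, -0.001], [0.103, -0.995, -0.002], [-0.002, 0.002, -1.0]]
wrist_force: [0.2, -0.2, 0.1]
gripper_width: 0.009
gripper_force: 0.0
2.7667 unit xy [-20.  347.5] tip z 35.5 F [ 0.21 -0.22  0.1 ] w 0.01
shift [-0.2 82.5 -0.4] turn [0.09 0.09 0.14] joints [ 43.  27. -23.   0. -40.  53.]
```

View pics/c2.png

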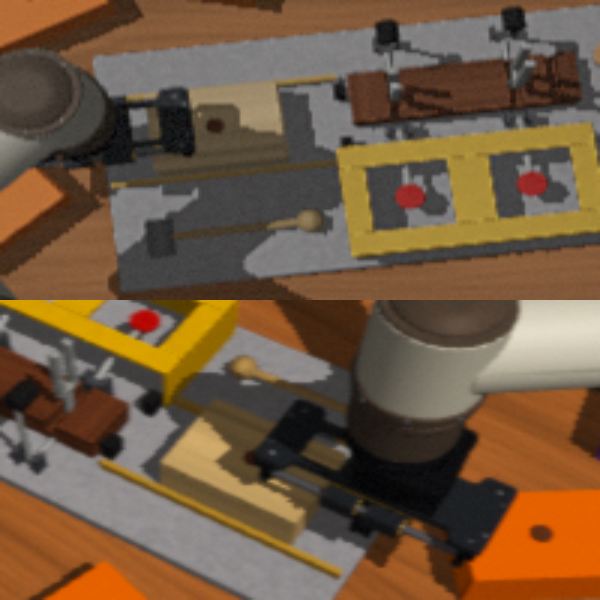

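The gripper is shut, low, and behind the box's closed end, on the guides' centreline. Now I'll push slowly.

```bash
python3 -m creep '[[-1,0,8,0,0,0,0],[-1,0,16,0,0,0,0],[-1,0,22,0,0,0,0],[-1,0,27,0,0,0,0],[-1,0,32,0,0,0,0],[-1,0,37,0,0,0,0],[-1,0,42,0,0,0,0],[-1,0,47,0,0,0,0]]'; python3 -c "
from h import *
where()";python3 -m creep '[[-1,0,5,0,0,0,0],[-1,0,10,0,0,0,0],[-1,0,15,0,0,0,0],[-1,0,19,0,0,0,0],[-1,0,23,0,0,0,0],[-1,0,26,0,0,0,0],[-1,0,28,0,0,0,0],[-1,0,30,0,0,0,0]]'; python3 - <<'E'
from h import *
where()
p,d=cap("scene"); W=world("scene",d)
for o in vision.cut_out("scene","box"):
    q=W[o["region"]]; t=q[abs(q[:,2]-.073)<.004]
    if len(t)>100: R=cv2.minAreaRect(t[:,:2].astype(np.float32)*1000); print(R,unit(np.array(R[0])/1000)); u=unit(t); print("min/max",np.percentile(u,[1,99],axis=0))
E
```

```text
time_s: 3.53
tcp_pos: [0.5007, 0.1918, 0.2187]
ee_rot: [[0.995, 0.101, 0.002], [0.101, -0.995, 0.001], [0.002, -0.001, -1.0]]
wrist_force: [-1.3, 4.5, 2.8]
gripper_width: 0.004
gripper_force: 1.9
3.5333 unit xy [-19.1 299.3] tip z 36.5 F [-1.28  4.5   2.78] w 0.0
time_s: 4.2
tcp_pos: [0.5036, 0.162, 0.2186]
ee_rot: [[0.995, 0.101, 0.002], [0.101, -0.995, 0.001], [0.002, -0.001, -1.0]]
wrist_force: [-0.5, 6.1, 6.0]
gripper_width: 0.006
gripper_force: 3.1
4.2 unit xy [-19.3 269.3] tip z 36.4 F [-0.52  6.08  5.96] w 0.01
((510.946533203125, 85.743896484375), (93.1611328125, 129.9395294189453), 5.689300060272217) [-0.01967873  0.19271914]
min/max [[-0.06339695  0.12915288]
 [ 0.02646118  0.25638432]]
```

```bash
python3 -m creep '[[-1,0,2,0,0,0,0],[-1,0,4,0,0,0,0],[-1,0,5,0,0,0,0],[-1,0,6,0,0,0,0],[-1,0,6,0,0,0,0]]'; python3 -c "
from h import *
where()"
```

```text
time_s: 4.72
tcp_pos: [0.5054, 0.1577, 0.2188]
ee_rot: [[0.995, 0.102, 0.007], [0.102, -0.995, 0.005], [0.007, -0.004, -1.0]]
wrist_force: [2.9, 9.9, 0.3]
gripper_width: 0.005
gripper_force: 5.0
4.7167 unit xy [-17.9 264.8] tip z 36.6 F [2.87 9.87 0.34] w 0.01
```

```bash
python3 -m creep '[[-1,0,1,0,0,0,0],[-1,0,2,0,0,0,0],[-1,0,3,0,0,0,0],[-1,0,3,0,0,0,0]]'; python3 -c "
from h import *
where()"; python3 -m creep '[[-1,0,-5,0,0,0,0],[-1,0,-15,0,0,0,0],[-1,0,-25,0,0,0,0],[-1,0,-25,-40,0,0,0],[-1,0,-25,-75,0,0,0],[-1,0,-25,-110,0,0,0],[-1,0,-25,-110,0,0,0]]'; python3 - <<'E'
from h import *
where(); plan(-125,-60,150)
for n in ("scene","top"):
  p,d=cap(n); W=world(n,d)
  for o in vision.cut_out(n,"box"):
    q=W[o["region"]]; t=q[abs(q[:,2]-.073)<.004]
    if len(t)>100: R=cv2.minAreaRect(t[:,:2].astype(np.float32)*1000); print(R,unit(np.array(R[0])/1000)); u=unit(t); print("min/max",np.percentile(u,[1,99],axis=0))
  cv2.imwrite("pics/d_%s.png"%n,cv2.resize(p[130:310,200:440],(720,540))[:,:,::-1])
E
```

```text
time_s: 5.05
tcp_pos: [0.5058, 0.1567, 0.219]
ee_rot: [[0.995, 0.102, 0.009], [0.102, -0.995, 0.009], [0.01, -0.008, -1.0]]
wrist_force: [-2.2, 20.0, 0.9]
gripper_width: 0.007
gripper_force: 9.7
5.05 unit xy [-17.7 263.8] tip z 36.8 F [-2.22 19.96  0.94] w 0.01
time_s: 5.63
tcp_pos: [0.5029, 0.1785, 0.3345]
ee_rot: [[0.995, 0.102, 0.01], [0.102, -0.995, 0.005], [0.011, -0.003, -1.0]]
wrist_force: [0.9, 0.1, 0.2]
gripper_width: 0.006
gripper_force: 0.0
5.6333 unit xy [-18.3 285.8] tip z 152.3 F [0.92 0.15 0.22] w 0.01
shift [-107.2  345.7   -0. ] turn [-0.2  -0.62  0.08] joints [ 37.  17. -18.   0. -54.  59.]
((512.03515625, 81.98323822021484), (93.85139465332031, 131.0414276123047), 5.29937219619751) [-0.01897571  0.18886772]
min/max [[-0.06400303  0.12508031]
 [ 0.02710519  0.25303841]]
((513.0811767578125, 81.94918823242188), (93.51255798339844, 129.82965087890625), 4.730949878692627) [-0.01793849  0.18872814]
min/max [[-0.06401488  0.12532091]
 [ 0.02659037  0.25154452]]
```

View pics/d_scene.png

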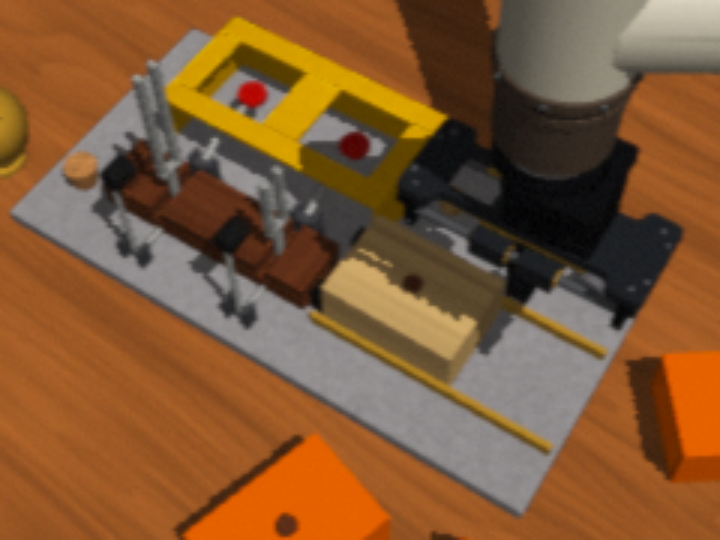

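The box measures y≈188.7 mm, inside the 178–193 band, with about 1° of skew. A second gentle push nearer its −x side should square it up cheaply.

```bash
python3 -m creep '[[-1,-18,0,35,0.2,0.6,0],[-1,-18,0,70,0.2,0.6,0],[-1,-18,0,105,0.2,0.6,0],[-1,-18,0,116,0.2,0.6,0],[-1,-18,8,116,0.2,0.6,0],[-1,-18,14,116,0.2,0.6,0],[-1,-18,18,116,0.2,0.6,0],[-1,-18,20,116,0.2,0.6,0]]'; python3 -c "
from h import *
where()"; python3 -m creep '[[-1,0,2,0,0,0,0],[-1,0,4,0,0,0,0],[-1,0,5,0,0,0,0],[-1,0,5,0,0,0,0]]';python3 -c "
from h import *
where()"
```

```text
time_s: 6.5
tcp_pos: [0.4861, 0.1567, 0.2129]
ee_rot: [[0.995, 0.099, 0.013], [0.099, -0.995, 0.009], [0.014, -0.008, -1.0]]
wrist_force: [-6.7, 14.9, -4.2]
gripper_width: 0.006
gripper_force: 7.0
6.5 unit xy [-37.2 265.8] tip z 30.7 F [-6.67 14.85 -4.18] w 0.01
time_s: 6.83
tcp_pos: [0.486, 0.1554, 0.2133]
ee_rot: [[0.995, 0.1, 0.016], [0.099, -0.995, 0.015], [0.017, -0.013, -1.0]]
wrist_force: [-11.7, 25.5, -5.0]
gripper_width: 0.004
gripper_force: 12.6
6.8333 unit xy [-37.5 264.6] tip z 31.1 F [-11.71  25.52  -5.04] w 0.0
```

```bash
python3 -m creep '[[-1,0,-5,0,0,0,0],[-1,0,-15,0,0,0,0],[-1,0,-25,0,0,0,0],[-1,0,-25,-40,0,0,0],[-1,0,-25,-75,0,0,0],[-1,0,-25,-110,0,0,0],[-1,0,-25,-130,0,0,0],[-1,0,-25,-130,0,0,0]]'; python3 - <<'E'
from h import *
where(); plan(-125,-60,150)
for n in ("scene","top"):
  p,d=cap(n); W=world(n,d)
  for o in vision.cut_out(n,"box"):
    q=W[o["region"]]; t=q[abs(q[:,2]-.073)<.004]
    if len(t)>100: R=cv2.minAreaRect(t[:,:2].astype(np.float32)*1000); print(R,unit(np.array(R[0])/1000)); u=unit(t); print("min/max",np.percentile(u,[1,99],axis=0))
E
```

```text
time_s: 7.5
tcp_pos: [0.4835, 0.1759, 0.3483]
ee_rot: [[0.995, 0.102, 0.021], [0.101, -0.995, 0.011], [0.022, -0.008, -1.0]]
wrist_force: [0.2, 0.2, 0.6]
gripper_width: 0.005
gripper_force: 0.0
7.5 unit xy [-37.8 285.2] tip z 166.1 F [0.2  0.19 0.55] w 0.01
shift [-87.6 345.2  11.3] turn [-0.49 -1.25  0.02] joints [ 38.  14. -20.   0. -55.  57.]
((512.6635131835938, 81.77668762207031), (94.35880279541016, 131.12722778320312), 4.602485179901123) [-0.01837145  0.18859873]
min/max [[-0.06374132  0.12528389]
 [ 0.027951    0.25275768]]
((513.0692749023438, 81.75856018066406), (92.872314453125, 129.6919403076172), 4.7197113037109375) [-0.01796959  0.18853969]
min/max [[-0.06370904  0.1249354 ]
 [ 0.02704215  0.25167479]]
```

The box didn't move under 25 N, so it is home against the stops. Next, over to the right window.

```bash
python3 -m creep '[[-1,-12,35,2,-0.5,-1.2,0],[-1,-24,75,4,-0.5,-1.2,0],[-1,-36,115,5,-0.5,-1.2,0],[-1,-46,155,6,-0.5,-1.2,0],[-1,-56,195,7,-0.5,-1.2,0],[-1,-66,235,8,-0.5,-1.2,0],[-1,-76,275,9,-0.5,-1.2,0],[-1,-84,310,11,-0.5,-1.2,0]]'; python3 -m creep '[[-1,-4,20,0,0,0,0],[-1,-4,35,0,0,0,0],[-1,-4,35,0,0,0,0],[-1,-4,35,0,0,0,0],[-1,-4,35,0,0,0,0]]'; python3 - <<'E'
from h import *
where(); plan(-125,-60,110); plan(-125,-60,74); plan(-125,-60,49)
p,d=cap("scene"); q,_=cap("top")
cv2.imwrite("pics/e.png",np.vstack([cv2.resize(p[120:240,200:400],(500,300)),cv2.resize(q[135:255,270:470],(500,300))])[:,:,::-1])
E
```

```text
time_s: 8.37
tcp_pos: [0.429, -0.1436, 0.3281]
ee_rot: [[0.995, 0.1, -0.013], [0.1, -0.995, -0.006], [-0.013, 0.005, -1.0]]
wrist_force: [0.8, 0.1, -0.2]
gripper_width: 0.0
gripper_force: 0.0
time_s: 8.78
tcp_pos: [0.4296, -0.1763, 0.3286]
ee_rot: [[0.995, 0.101, -0.012], [0.101, -0.995, -0.006], [-0.012, 0.005, -1.0]]
wrist_force: [0.4, 0.5, -0.0]
gripper_width: 0.007
gripper_force: 0.0
8.7833 unit xy [-127.1  -59.8] tip z 146.4 F [ 0.4   0.46 -0.02] w 0.01
shift [ 2.5  0.  36.4] turn [ 0.27  0.72 -0.01] joints [ -2.  11. -28.   0. -52.  98.]
shift [ 3.  -0.1 72.4] turn [ 0.27  0.72 -0.01] joints [ -2.  11. -28.   0. -52.  98.]
shift [ 3.3 -0.2 97.4] turn [ 0.27  0.72 -0.01] joints [ -2.  11. -28.   0. -52.  98.]
```

View pics/e.png

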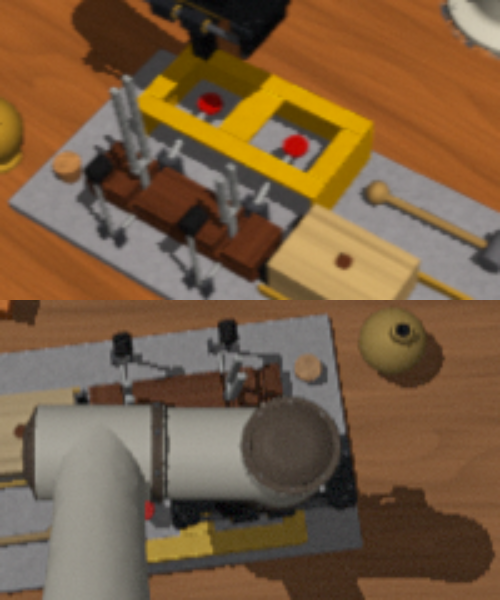

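The arm is over the right window and the box is home. In the top view the wrist link looks close to the forks, so I'll check that clearance from depth before descending.

```bash
python3 - <<'E'
from h import *
for n in("top","scene"):
    p,d=cap(n); W=world(n,d); U=np.dstack([unit(W),W[...,2]])*1000
    m=(d>0)&(U[...,0]>-250)&(U[...,0]<150)&(abs(U[...,1])<250)&(U[...,2]>240)
    q=U[m]; print(n,m.sum())
    for a in range(-180,181,30):
        t=q[abs(q[:,1]-a)<15]
        if len(t): print(a,"x",t[:,0].min().round(),t[:,0].max().round(),"z",t[:,2].min().round(),t[:,2].max().round())
E
```

```text
top 7229
-150 x -165.0 -91.0 z 243.0 268.0
-120 x -165.0 -131.0 z 240.0 267.0
-90 x -167.0 -89.0 z 240.0 522.0
-60 x -171.0 -84.0 z 241.0 523.0
-30 x -167.0 -84.0 z 243.0 521.0
0 x -164.0 -80.0 z 242.0 499.0
30 x -165.0 -72.0 z 254.0 500.0
60 x -206.0 -70.0 z 454.0 541.0
90 x -250.0 -67.0 z 471.0 623.0
120 x -250.0 -62.0 z 470.0 635.0
150 x -250.0 -60.0 z 457.0 628.0
180 x -122.0 -98.0 z 459.0 480.0
scene 10928
-150 x -163.0 -89.0 z 240.0 263.0
-120 x -147.0 -91.0 z 249.0 263.0
-90 x -162.0 -87.0 z 240.0 517.0
-60 x -166.0 -80.0 z 240.0 518.0
-30 x -165.0 -80.0 z 240.0 518.0
0 x -165.0 -76.0 z 244.0 503.0
30 x -165.0 -67.0 z 240.0 494.0
60 x -155.0 -65.0 z 418.0 517.0
90 x -187.0 -61.0 z 427.0 560.0
120 x -187.0 -58.0 z 424.0 563.0
150 x -242.0 -56.0 z 413.0 562.0
180 x -122.0 -80.0 z 431.0 478.0
```

Everything stays at unit x < −56, well clear of the forks. Descending to just above the pad.

```bash
python3 -m creep '[[-1,3,0,15,0.3,0.7,0],[-1,3,0,36,0.3,0.7,0],[-1,3,0,36,0.3,0.7,0],[-1,3,0,50,0.3,0.7,0],[-1,3,0,62,0.3,0.7,0],[-1,3,0,70,0.3,0.7,0],[-1,3,0,70,0.3,0.7,0]]'; python3 -c "
from h import *
where(); plan(-125,-60,50)"
```

```text
time_s: 9.57
tcp_pos: [0.4317, -0.1765, 0.2585]
ee_rot: [[0.995, 0.101, -0.001], [0.101, -0.995, 0.0], [-0.001, -0.001, -1.0]]
wrist_force: [-0.4, 0.8, 0.4]
gripper_width: 0.007
gripper_force: 0.0
9.5667 unit xy [-125.   -60.1] tip z 76.3 F [-0.42  0.75  0.42] w 0.01
shift [ 0.  -0.1 26.3] turn [-0.03  0.07  0.02] joints [ -2.  17. -32.  -0. -41.  98.]
```

```bash
python3 -m creep '[[-1,0,0,6,0,0,0],[-1,0,0,12,0,0,0],[-1,0,0,17,0,0,0],[-1,0,0,21,0,0,0],[-1,0,0,24,0,0,0],[-1,0,0,25,0,0,0],[-1,0,0,25,0,0,0]]'; python3 -c "
from h import *
where()"
```

```text
time_s: 10.15
tcp_pos: [0.4313, -0.177, 0.2348]
ee_rot: [[0.995, 0.101, -0.002], [0.101, -0.995, -0.0], [-0.002, -0.0, -1.0]]
wrist_force: [-5.3, -0.4, 9.9]
gripper_width: -0.0
gripper_force: 5.6
10.15 unit xy [-125.5  -60.6] tip z 52.6 F [-5.28 -0.43  9.93] w -0.0
```

```bash
python3 -m creep '[[-1,0,0,1,0,0,0],[-1,0,0,2,0,0,0],[-1,0,0,2.5,0,0,0],[-1,0,0,2.5,0,0,0],[-1,0,0,2.5,0,0,0]]'; python3 - <<'E'
from h import *
where()
p,d=cap("scene"); cv2.imwrite("pics/f.png",cv2.resize(p[120:240,200:400],(750,450))[:,:,::-1])
E
```

```text
time_s: 10.57
tcp_pos: [0.4312, -0.177, 0.2339]
ee_rot: [[0.995, 0.102, -0.001], [0.102, -0.995, -0.0], [-0.001, 0.0, -1.0]]
wrist_force: [-9.3, 2.0, 21.4]
gripper_width: 0.006
gripper_force: 11.7
10.5667 unit xy [-125.6  -60.6] tip z 51.7 F [-9.3   1.95 21.35] w 0.01
```

View pics/f.png

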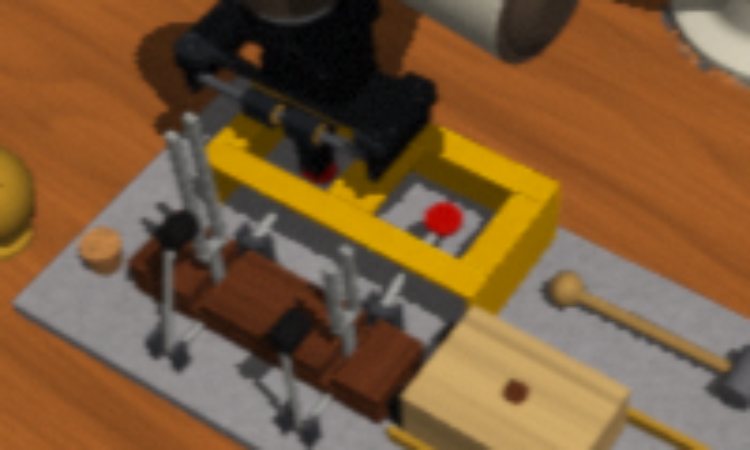

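The picture shows the right hammer (crop (178,230)) swung towards the long fork. The tip is at 51.7 mm and the force is 21 N, so the lever is on its stop. Raising straight up.

```bash
python3 -m creep '[[-1,0,0,-8,0,0,0],[-1,0,0,-18,0,0,0],[-1,0,0,-30,0,0,0],[-1,0,0,-50,0,0,0],[-1,0,0,-80,0,0,0],[-1,0,0,-110,0,0,0],[-1,0,0,-110,0,0,0],[-1,0,0,-110,0,0,0]]'; python3 - <<'E'
from h import *
where()
for n in ("scene","top"):
  p,d=cap(n); W=world(n,d)
  for o in vision.cut_out(n,"box"):
    q=W[o["region"]]; t=q[abs(q[:,2]-.073)<.004]
    if len(t)>100: R=cv2.minAreaRect(t[:,:2].astype(np.float32)*1000); print(R,unit(np.array(R[0])/1000))
  if n=="scene":
    h=cv2.cvtColor(p,cv2.COLOR_RGB2HSV).astype(int); red=((h[...,0]<5)|(h[...,0]>175))&(h[...,1]>180)&(h[...,2]>60)&(abs(W[...,2]-.065)<.02)
    k,l,st,ce=cv2.connectedComponentsWithStats(red.astype(np.uint8))
    for i in range(1,k):
        if st[i,4]>15: print(ce[i].round(),W[l==i].mean(0).round(3))
    cv2.imwrite("pics/g.png",cv2.resize(p[120:240,170:390],(770,420))[:,:,::-1])
E
```

```text
time_s: 11.28
tcp_pos: [0.4327, -0.1768, 0.3437]
ee_rot: [[0.995, 0.101, 0.008], [0.101, -0.995, 0.0], [0.008, 0.001, -1.0]]
wrist_force: [-0.7, 0.5, -0.4]
gripper_width: 0.006
gripper_force: 0.0
11.2833 unit xy [-124.1  -60.5] tip z 161.5 F [-0.72  0.47 -0.43] w 0.01
((512.1491088867188, 81.80549621582031), (94.5519027709961, 131.0074462890625), 4.4702863693237305) [-0.01888031  0.18867937]
[284. 161.] [ 0.434 -0.175  0.068]
[318. 178.] [ 0.421 -0.057  0.068]
```

View pics/g.png

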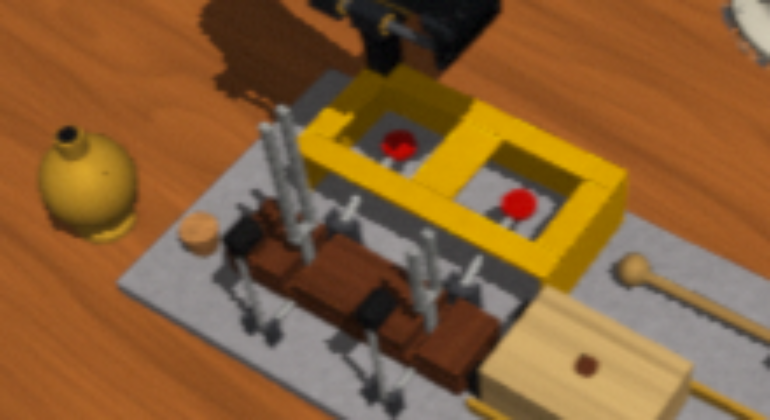

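Both pads are back up at z 68 mm, the hammer has swung back, the box is still home, and the arm is clear.

```bash
python3 -c "
from station import r
print(r.finish_job())"
```

```text
the job is handed in; nothing more can be done
None
```

I've handed the job in: the box is against the rubber stops (measured y ≈ 189 mm, limit 178–193), the longer fork's right-hand lever was pressed to its stop and is back up, the arm is clear, and I saw no contact with the guard or forks; no verdict came back.

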